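# Change round three fuse carriers on their test nests

### The job

The three grey fuse carriers have been put back on the wrong test nests: change them round so that each lies on the nest of its own length (short on short, middle on middle, long on long), flat and square between the guide bars and centred end to end, parking one on the empty rubber mat on the way. Set them down rather than letting them fall, for the mouldings crack, and leave the end cap, the spring clip and the green lens where they are.

Things in the scene. Friction and masses are not known exactly. Their poses are not given: they have to be found in the camera images.
- short_carrier: Short fuse carrier, loose, 50-200 g, on a wrong nest at the start: grey block 56 long x 32 wide x 18 high, flat underneath; on its middle a finger grip 30 long x 18 thick x 26 high (its top 44 above the underside), to be held by; at each end a steel tongue sticks out 8. Origin: centre of the underside; x along its length, z up; both ends alike. Sizes in mm.
- middle_carrier: Middle fuse carrier, loose, 50-200 g, on a wrong nest at the start: grey block 82 long x 32 wide x 18 high, flat underneath; on its middle a finger grip 44 long x 18 thick x 26 high (its top 44 above the underside), to be held by; at each end a steel tongue sticks out 8. Origin: centre of the underside; x along its length, z up; both ends alike. Sizes in mm.
- long_carrier: Long fuse carrier, loose, 50-200 g, on a wrong nest at the start: grey block 108 long x 32 wide x 18 high, flat underneath; on its middle a finger grip 58 long x 18 thick x 26 high (its top 44 above the underside), to be held by; at each end a steel tongue sticks out 8. Origin: centre of the underside; x along its length, z up; both ends alike. Sizes in mm.
- short_nest: Short test nest, fixed: black plate 80 long x 72 wide x 12 thick, a flush brass strip at each end, a steel guide bar along each long side (tops 19 above the bench, 50 clear between them, ends open). The short carrier belongs lengthwise between the bars, underside on the plate. Origin: centre of the underside, on the bench; x along its length, z up. Sizes in mm.
- middle_nest: Middle test nest, fixed: black plate 106 long x 72 wide x 12 thick, a flush brass strip at each end, a steel guide bar along each long side (tops 19 above the bench, 50 clear between them, ends open). The middle carrier belongs lengthwise between the bars, underside on the plate. Origin: centre of the underside, on the bench; x along its length, z up. Sizes in mm.
- long_nest: Long test nest, fixed: black plate 132 long x 72 wide x 12 thick, a flush brass strip at each end, a steel guide bar along each long side (tops 19 above the bench, 50 clear between them, ends open). The long carrier belongs lengthwise between the bars, underside on the plate. Origin: centre of the underside, on the bench; x along its length, z up. Sizes in mm.
- mat: The set-down mat, fixed: black ribbed rubber, 135 x 85, 5 thick, no bars and no brass, empty at the start. Origin: centre of the underside, on the bench; x along its length, z up. Sizes in mm.
- end_cap: Bystander: loose nickel end cap, 25 across, 16 high, standing on the bench. Origin: centre of the underside. Sizes in mm.
- spring_clip: Bystander: loose U-shaped steel spring clip, 36 x 14, 24 high, standing on its foot on the bench. Origin: centre of the underside. Sizes in mm.
- lens: Bystander: loose domed green glass indicator lens, 30 across, 17 high, on the bench. Origin: centre of the underside. Sizes in mm.
Mind the look-alikes: they are no part of the job. Leave any pink look-alike of the middle_carrier alone.

How it is judged:
By the outcome, as a careful person would: the job done as asked, in the order asked, and still so for the second after the job is handed in, with the robot touching nothing.
It also fails if it takes over 99 s, if anything falls off the work surface, if the arm or the gripper's body presses on something with over 40 N, if the wrist force passes 120 N, or if a joint passes its speed limit or range.

### The arm

A 6-joint arm with a two-finger parallel gripper is mounted at the origin on the work surface. World frame = base frame: x ahead of the robot, y to its left, z up, the work surface at z = 0. Lengths are in mm, angles in degrees, forces in N, time in s.
With the tool pointing down it reaches from about 350 to 850 mm from the base axis. Payload 8.1 kg.
Tool frame: the origin (TCP) lies between the finger pads; the fingertips stand 14 mm ahead of it and the grasp point (between the pads) lies 5 mm behind it; z points along the fingers, x is the direction in which the jaws open and shut, and the axes are right-handed (so a half turn about z gives the same grasp; the last joint's range is limited). The gripper opens to 85 mm and grips with 20 to 120 N. Pads are 22 mm wide; open, the fingers measure 114 mm over their backs; the gripper's body (76 mm by 85 mm) begins 54 mm behind the grasp point. The pads swing forward as they close: fully open they stand 13 mm farther back than shut.
Start: joints at [64.378, 7.471, 85.268, -0, 87.261, -4.893], TCP at [212.354, 561.169, 245.292] pointing down, gripper open.
Joint ranges: [-169.43, 169.43], [-51.17, 129.36], [1.28, 143.12], [-76.62, 256.62], [0, 156.53], [-152.29, 152.29]. Speed limits (degrees/s): [136.94, 136.94, 159.86, 180, 180, 180].

### API

Orientations are given as [roll, pitch, yaw] about the fixed x, y, z axes, in that order (R = Rz(yaw) Ry(pitch) Rx(roll)).
In Python, from bench import r, vision, job gives the robot as it stands.
- The arm moves only by the tool send_rows, never from a script. Its arguments are lists of equal length, an entry for each row: "dp": the shift along the world's x, y, z in mm, a list of three; "rot": the turn, a rotation vector about the world's x, y, z in rad, a list of three. In form: {"dp": [[tx, ty, tz], ...], "rot": [[wx, wy, wz], ...]}. A call has 1 to 5 rows; each row is the pose to reach, as a shift and turn from the pose commanded when the call began; what a row does not reach only later rows make up. A row lasts 1/8 s, in which the tool goes at most 62.5 mm and 10.7 degrees, less where a joint would pass 70% of its speed; a pose out of reach is approached as far as the arm can. A call with a gripper value outside its range is refused whole. "jaw" is the finger opening in mm, from 0 to 85.4, set as the call begins (left out, the last holds). The fingers move at their own pace and stop on an object; "force" is the grip in N (left out, the last holds). Time passes only in rows, so rows that repeat a pose let the fingers close. It gives the time, the measured TCP pose, the force and the opening at its end, in the units of the state.
- r.sense(): the state, without advancing time (a new reading comes with each control period).
- vision.snapshot(name): name is "side" or "top" or "wrist"; returns a dict with "pixels" (420x560x3 uint8, red, green, blue), "depth" (420x560 float32, mm along the optical axis (not along the pixel's ray), 0 where there is no reading), "intrinsics" (3x3 intrinsics, pixels), "world_from_camera" (4x4, takes a point from camera to world coordinates); the wrist camera has in their place "T_tool_cam" (4x4, takes a point from camera to tool coordinates, whose origin is the TCP and whose axes are the tool frame's). Camera axes: x right, y down, z forward; pixel columns grow to the right and rows downward; lengths in mm; the calibration is good to about 2 mm. A picture is of the moment at which its call begins: read the wrist's pose just before it.
- job.hand_in(): hands the job in, once; it reports no verdict.
The state is a dict: "time": time; "joint_pos": joint angles; "qd": joint speeds; "joint_efforts": joint torques, N m; "tool_pos": TCP position; "tcp_rot": TCP orientation; "ft_force": force on the tool from outside, world axes, zero at the start; "wrist_torque": the same for the moment, N m; "finger_gap": finger opening in mm.
Only numpy, scipy, OpenCV 4.12 (cv2) and the standard library are available. Lean on these libraries where they do the work, as an engineer would, in place of code of your own. Each camera call takes 0.05 s, during which the arm holds its last target.

## Working session

There is one attempt and no reset: what is moved stays moved. The work goes in short steps, Python scripts to look and compute and a tool call to move; the robot and the scene stay as the last step left them, time stands still between calls to the robot, and variables do not carry over. Pictures are saved under pics/ and viewed, and the job is handed in when it is done.

Besides the shell and the picture viewer there is one more tool, called after "Request:" as name(argument=value, ...) on one line, values as JSON. send_rows: Moves the arm, as the interface text tells. Its arguments: {"type":"object","properties":{"dp":{"type":"array"},"rot":{"type":"array"},"jaw":{"type":"number"},"force":{"type":"number"}},"required":["dp","rot"]}

```bash
mkdir -p pics; ls
python3 - <<'E'
from bench import r, vision, job
import cv2,numpy as np
s=r.sense();print({k:np.round(v,2) for k,v in s.items()})
for n in ["top","side"]:
    d=vision.snapshot(n);np.savez(f"{n}0.npz",**d)
    cv2.imwrite(f"pics/{n}0.png",cv2.resize(d["pixels"][:,:,::-1],(800,600)))
    print(n,d["intrinsics"],np.round(d["world_from_camera"],3))
E
```

```text
pics
{'time': np.float64(0.0), 'joint_pos': array([64.38,  7.51, 85.33, -0.  , 87.26, -4.89]), 'qd': array([ 0.05,  0.09, -0.05,  0.02,  0.03,  0.09]), 'joint_efforts': array([ 0.000e+00, -5.694e+01, -5.006e+01,  0.000e+00,  1.000e-02,
       -0.000e+00]), 'tool_pos': array([212.13, 560.69, 244.25]), 'tcp_rot': array([-1.7999e+02,  1.0000e-01,  6.9270e+01]), 'ft_force': array([ 0.78, -0.63, -0.23]), 'wrist_torque': array([ 0.07,  0.03, -0.01]), 'finger_gap': np.float64(84.79)}
top [[504.82265998   0.         279.79665671]
 [  0.         504.82265998 208.36898863]
 [  0.           0.           1.        ]] [[-1.100000e-02 -9.980000e-01  6.500000e-02  4.434290e+02]
 [-9.990000e-01  1.300000e-02  2.900000e-02 -1.655000e+01]
 [-3.000000e-02 -6.400000e-02 -9.970000e-01  1.039851e+03]
 [ 0.000000e+00  0.000000e+00  0.000000e+00  1.000000e+00]]
side [[477.32404076   0.         275.6227066 ]
 [  0.         477.32404076 206.10772105]
 [  0.           0.           1.        ]] [[-9.94000e-01 -9.10000e-02  6.60000e-02  4.60163e+02]
 [-1.13000e-01  7.86000e-01 -6.08000e-01  5.07293e+02]
 [ 4.00000e-03 -6.12000e-01 -7.91000e-01  6.86606e+02]
 [ 0.00000e+00  0.00000e+00  0.00000e+00  1.00000e+00]]
```

View pics/top0.png

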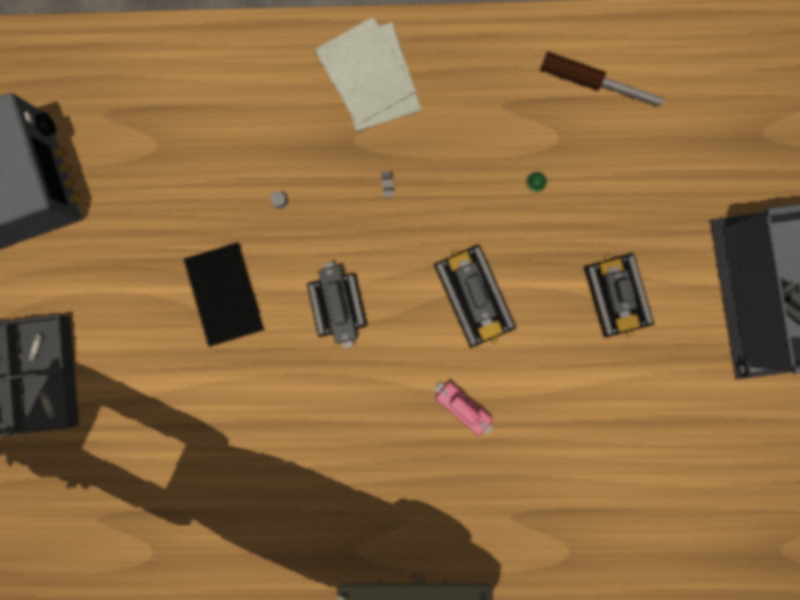

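View pics/side0.png

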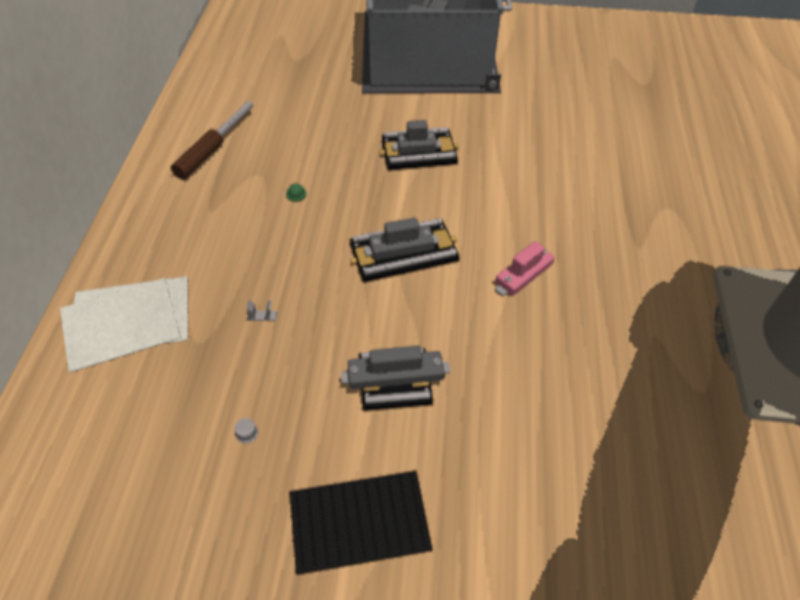

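```bash
cat > h.py <<'E'
import numpy as np,cv2
def pts(d,T=None):
    K=d["intrinsics"];D=d["depth"];T=d["world_from_camera"] if T is None else T
    v,u=np.mgrid[:420,:560];P=np.stack([(u-K[0,2])/K[0,0]*D,(v-K[1,2])/K[1,1]*D,D],-1)
    W=P@T[:3,:3].T+T[:3,3];W[D==0]=np.nan;return W
def ray(uv,z,K,T):
    uv=np.atleast_2d(uv).astype(float)
    c=np.c_[(uv[:,0]-K[0,2])/K[0,0],(uv[:,1]-K[1,2])/K[1,1],np.ones(len(uv))]@T[:3,:3].T
    return T[:3,3]+c*((z-T[2,3])/c[:,2])[:,None]
E
python3 - <<'E'
from h import *
d=dict(np.load("top0.npz"));W=pts(d)
im=d["pixels"];hsv=cv2.cvtColor(im,cv2.COLOR_RGB2HSV)
c=im[160:310,120:480][:,:,::-1];cv2.imwrite("pics/topcrop.png",cv2.resize(c,None,fx=2.2,fy=2.2,interpolation=cv2.INTER_CUBIC))
b=W[190:240,:][:, 330:400];print("z bench",np.nanmedian(W[240:300,330:420,2]),np.nanmedian(W[230:240,130:460,2]),np.nanstd(W[240:250,350:400,2]))
# non-wood mask: dark or unsaturated
Z=W[...,2]
m=((Z>38)&(Z<75)).astype(np.uint8); m[:150]=0;m[300:]=0;m[:,:120]=0;m[:,480:]=0
n,l,st,ce=cv2.connectedComponentsWithStats(m)
for i in range(1,n):
    if st[i,4]>40:
        p=W[l==i];zt=np.median(p[:,2]);
        uv=np.argwhere(l==i)[:,::-1];q=ray(uv,56 if zt>45 else 44,d["intrinsics"],d["world_from_camera"])[:,:2].astype(np.float32)
        print(st[i],zt,cv2.minAreaRect(q),q.mean(0))
m=((hsv[...,1]<70)|(hsv[...,2]<60)).astype(np.uint8);m[:160]=0;m[300:]=0;m[:,:120]=0;m[:,470:]=0
m=cv2.morphologyEx(m,cv2.MORPH_OPEN,np.ones((2,2)))
n,l,st,ce=cv2.connectedComponentsWithStats(m)
for i in range(1,n):
    if st[i,4]>60:
        uv=np.argwhere(l==i)[:,::-1];q=ray(uv,12,d["intrinsics"],d["world_from_camera"])[:,:2].astype(np.float32)
        print("dark",st[i],cv2.minAreaRect(q))
E
```

```text
z bench 0.4579095551645196 1.1608317461816569 1.8955121763946554
[325 192  17  24 227] 55.732990560693 ((514.9608764648438, -91.22306060791016), (43.80381774902344, 19.90114402770996), 21.080495834350586) [514.7279  -91.49122]
[430 195  14  17 178] 55.71455773792371 ((513.5926513671875, -291.2538146972656), (29.729785919189453, 22.467702865600586), 12.186692237854004) [ 513.6773 -291.4686]
[227 198  16  30 295] 55.461125135433235 ((501.12469482421875, 101.29448699951172), (58.18247985839844, 20.003149032592773), 13.664400100708008) [501.1828  101.59102]
[315 277  21  21 211] 43.73276716622172 ((353.17230224609375, -73.45497131347656), (43.875099182128906, 18.474008560180664), 47.77770233154297) [353.4158  -73.32619]
dark [ 131  172   54   70 2461] ((517.4024047851562, 265.91656494140625), (130.11172485351562, 81.58917999267578), 16.544208526611328)
dark [ 306  174   55   69 1769] ((510.61029052734375, -94.6144790649414), (126.9197998046875, 67.84164428710938), 22.72134017944336)
dark [ 410  179   48   57 1479] ((508.65570068359375, -297.8078918457031), (102.9455795288086, 71.29573822021484), 14.77511978149414)
dark [ 217  185   40   59 1529] ((499.3397521972656, 102.38018798828125), (123.26949310302734, 68.95782470703125), 12.057347297668457)
```

View pics/topcrop.png

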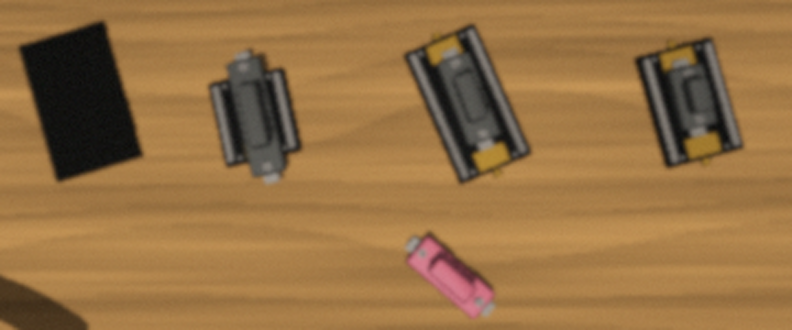

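Long carrier at crop (255,115) on the short nest, middle at (470,95) on the long nest, and short at (697,97) on the middle nest. The pink look-alike at (450,275) has to be left alone. The plan is long→mat, short→short nest, middle→middle nest, long→long nest. First I move over for wrist views.

Request:
send_rows(dp=[[20, -33, 10], [40, -66, 20], [60, -99, 30], [80, -132, 40], [100, -165, 55]], rot=[[0, 0, -0.18], [0, 0, -0.36], [0, 0, -0.54], [0, 0, -0.72], [0, 0, -0.9]])

```text
time: 0.72
tool_pos: [312.5, 394.7, 299.8]
tcp_rot: [180.0, 0.1, 17.4]
ft_force: [1.1, -0.5, -0.1]
finger_gap: 85.3
```

Request:
send_rows(dp=[[20, -33, 0], [40, -66, 0], [60, -99, 0], [80, -132, 0], [100, -165, 0]], rot=[[0, 0, -0.18], [0, 0, -0.36], [0, 0, -0.54], [0, 0, -0.72], [0, 0, -0.9]])

```text
time: 1.35
tool_pos: [412.7, 230.0, 299.9]
tcp_rot: [180.0, 0.0, -34.2]
ft_force: [0.9, 0.6, 0.5]
finger_gap: 85.6
```

Request:
send_rows(dp=[[20, -33, 0], [40, -66, 0], [60, -99, 0], [80, -130, 0], [80, -130, 0]], rot=[[0, 0, -0.18], [0, 0, -0.36], [0, 0, -0.54], [0, 0, -0.7], [0, 0, -0.7]])

```text
time: 1.98
tool_pos: [492.9, 99.2, 299.5]
tcp_rot: [179.9, -0.0, -74.2]
ft_force: [0.5, 0.6, 0.1]
finger_gap: 85.6
```

```bash
cat >> h.py <<'E'
from scipy.spatial.transform import Rotation as R
def wrist(name):
    from bench import r,vision
    s=r.sense();d=vision.snapshot("wrist")
    T=np.eye(4);T[:3,:3]=R.from_euler('xyz',s["tcp_rot"],degrees=True).as_matrix();T[:3,3]=s["tool_pos"]
    d["T"]=T@d["T_tool_cam"];np.savez(name+".npz",**d)
    cv2.imwrite(f"pics/{name}.png",cv2.resize(d["pixels"][:,:,::-1],(800,600)))
    print(np.round(s["time"],2),np.round(s["tool_pos"],1),np.round(s["tcp_rot"],2),np.round(s["joint_pos"],1),np.round(s["ft_force"],1),s["finger_gap"])
    return d
E
python3 -c "
from h import *
d=wrist('w0');print(np.round(d['T_tool_cam'],3),d['intrinsics'])"
```

```text
1.98 [492.9  99.2 299.5] [ 1.7992e+02 -2.0000e-02 -7.4230e+01] [ 5.5 -8.6 95.6 -0.  93.1 79.8] [0.5 0.6 0.1] 85.55678022358428
[[ 1.00000e+00 -0.00000e+00  1.00000e-03  1.50000e-02]
 [ 0.00000e+00  9.64000e-01  2.66000e-01 -6.65550e+01]
 [-1.00000e-03 -2.66000e-01  9.64000e-01 -1.29723e+02]
 [ 0.00000e+00  0.00000e+00  0.00000e+00  1.00000e+00]] [[327.56086983   0.         280.82882583]
 [  0.         327.56086983 207.61366989]
 [  0.           0.           1.        ]]
```

View pics/w0.png

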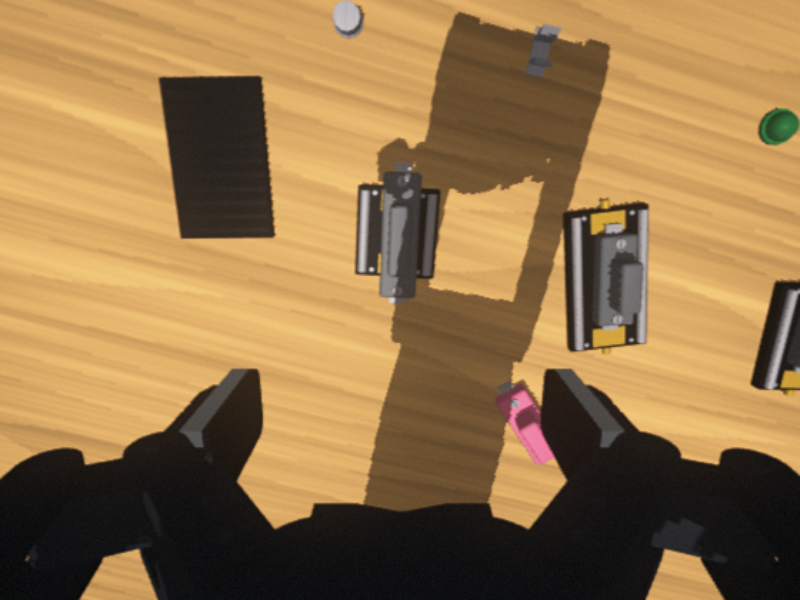

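```bash
cat >> h.py <<'E'
def meas(d,T,zp=(6,24),zg=(46,66),gz=56,show=True,roi=None):
    W=pts(d,T);Z=W[...,2];K=d["intrinsics"]
    hsv=cv2.cvtColor(d["pixels"],cv2.COLOR_RGB2HSV)
    nw=~((hsv[...,1]>90)&(hsv[...,0]<25)&(hsv[...,2]>30)) 
    out=[]
    for tag,m,zz in (("plate",(Z>zp[0])&(Z<zp[1]),12),("grip",(Z>zg[0])&(Z<zg[1]),gz)):
        m=m&(W[...,0]>390)&(W[...,0]<620)
        m=cv2.morphologyEx(m.astype(np.uint8),cv2.MORPH_OPEN,np.ones((3,3)))
        m[250:]=0
        n,l,st,ce=cv2.connectedComponentsWithStats(m)
        for i in range(1,n):
            if st[i,4]>150:
                uv=np.argwhere(l==i)[:,::-1]
                q=W[l==i][:,:2].astype(np.float32) if tag=="plate" else ray(uv,zz,K,T)[:,:2].astype(np.float32)
                (c,s,a)=cv2.minAreaRect(q)
                if s[0]<s[1]: s=s[::-1];a-=90
                print(tag,st[i],"z",round(float(np.median(Z[l==i])),1),"c",np.round(c,1),"size",np.round(s,1),"yaw",round(a,2))
E
python3 - <<'E'
from h import *
d=dict(np.load("w0.npz"));T=d["T"]
W=pts(d,T);print(np.nanmedian(W[20:60,150:220,2]),np.nanmedian(W[200:230,20:100,2]),np.nanstd(W[200:230,20:100,2]))
meas(d,T)
E
```

```text
1.0016969518489418 1.020195885318742 0.7981264055764126
plate [ 249  129   19   64 1097] z 13.6 c [496.9 130.3] size [79.9 22.3] yaw 13.12
plate [292 132  16  63 802] z 14.0 c [508.1  78.8] size [79.6 16.7] yaw 12.78
plate [ 395  140   59  108 3705] z 13.9 c [512.3 -91.5] size [145.5  72.6] yaw 22.62
plate [ 532  198   28   52 1104] z 14.1 c [ 520.  -267.2] size [73.8 23.7] yaw 14.6
grip [271 143  18  51 807] z 56.8 c [502.1 103.1] size [57.9 18.6] yaw 13.36
grip [430 182  21  38 679] z 56.8 c [516.3 -88.7] size [45.6 22.2] yaw 19.95
```

Request:
send_rows(dp=[[0, -45, -10], [0, -90, -20], [0, -135, -30], [0, -180, -40], [0, -190, -50]], rot=[[0, 0, 0.03], [0, 0, 0.06], [0, 0, 0.09], [0, 0, 0.12], [0, 0, 0.14]])

```text
time: 2.65
tool_pos: [491.9, -90.1, 249.8]
tcp_rot: [180.0, 0.0, -65.9]
ft_force: [-1.3, 1.5, -0.3]
finger_gap: 85.3
```

Request:
send_rows(dp=[[0, 0, 0], [0, 0, 0]], rot=[[0, 0, 0], [0, 0, 0]])

```text
time: 2.9
tool_pos: [492.4, -87.6, 250.7]
tcp_rot: [-180.0, 0.0, -65.9]
ft_force: [-0.1, 0.2, 0.7]
finger_gap: 85.7
```

```bash
python3 -c "
from h import *
d=wrist('w1');meas(d,d['T'])"
```

```text
2.9 [492.4 -87.6 250.7] [-1.7998e+02  1.0000e-02 -6.5860e+01] [-16.   -8.3 100.4   0.   87.9  49.9] [-0.1  0.2  0.7] 85.67432910313575
plate [ 129   48   29  102 1835] z 14.3 c [507.4  79.9] size [103.1  20. ] yaw 12.31
plate [ 84  50  16  80 567] z 19.1 c [496.  134.2] size [79.9 14.8] yaw 12.7
plate [ 260   96   67  130 5310] z 13.7 c [512.3 -92.5] size [145.3  71.9] yaw 23.17
plate [ 409  186   81   64 2469] z 14.0 c [ 526.4 -291.4] size [86.9 73. ] yaw 14.38
grip [  90   63   27   65 1497] z 56.4 c [502.4 100.3] size [57.5 22.6] yaw 12.55
grip [284 144  22  44 803] z 56.8 c [516.3 -91.5] size [43.7 19.2] yaw 20.22
grip [451 229  28  21 437] z 56.3 c [ 518.5 -289.6] size [24.6 23.8] yaw 12.18
```

Request:
send_rows(dp=[[0, -45, 0], [0, -90, 0], [0, -135, 0], [0, -180, 0], [0, -200, 0]], rot=[[0, 0, -0.03], [0, 0, -0.06], [0, 0, -0.09], [0, 0, -0.12], [0, 0, -0.14]])

```text
time: 3.58
tool_pos: [492.6, -290.0, 250.7]
tcp_rot: [-180.0, -0.0, -74.0]
ft_force: [0.3, 0.3, 0.3]
finger_gap: 85.4
```

Request:
send_rows(dp=[[0, 0, 0], [0, 0, 0]], rot=[[0, 0, 0], [0, 0, 0]])

```text
time: 3.82
tool_pos: [492.8, -287.5, 250.4]
tcp_rot: [-180.0, 0.0, -73.9]
ft_force: [-0.2, 0.4, -1.0]
finger_gap: 85.3
```

```bash
python3 -c "
from h import *
d=wrist('w2');meas(d,d['T'])"
```

```text
3.82 [ 492.8 -287.5  250.4] [-1.7998e+02  3.0000e-02 -7.3880e+01] [-35.4   2.8  89.7   0.   87.5  38.5] [-0.2  0.4 -1. ] 85.30897499793228
plate [  63   38   96  140 5631] z 13.7 c [512.6 -93. ] size [145.8  71.8] yaw 22.46
plate [ 261  110   67  106 4525] z 13.7 c [ 510.7 -296.1] size [119.4  72. ] yaw 14.43
plate [412 121  44 129 961] z 15.6 c [ 528.7 -456.1] size [152.5   2.5] yaw 6.92
plate [ 505  138   55  112 4544] z 10.4 c [ 552.2 -573.5] size [138.9  64.8] yaw 28.28
grip [  76   82   32   49 1122] z 56.5 c [516.9 -94.9] size [43.6 23. ] yaw 20.1
grip [ 429  121   50  129 1416] z 56.4 c [ 538.5 -455.4] size [134.9  12.3] yaw 6.75
grip [284 151  20  31 557] z 56.8 c [ 515.4 -294. ] size [29.8 18.7] yaw 16.1
grip [496 231  17  19 194] z 55.1 c [ 502.7 -531.7] size [20.2 17. ] yaw 16.1
```

View pics/w1.png

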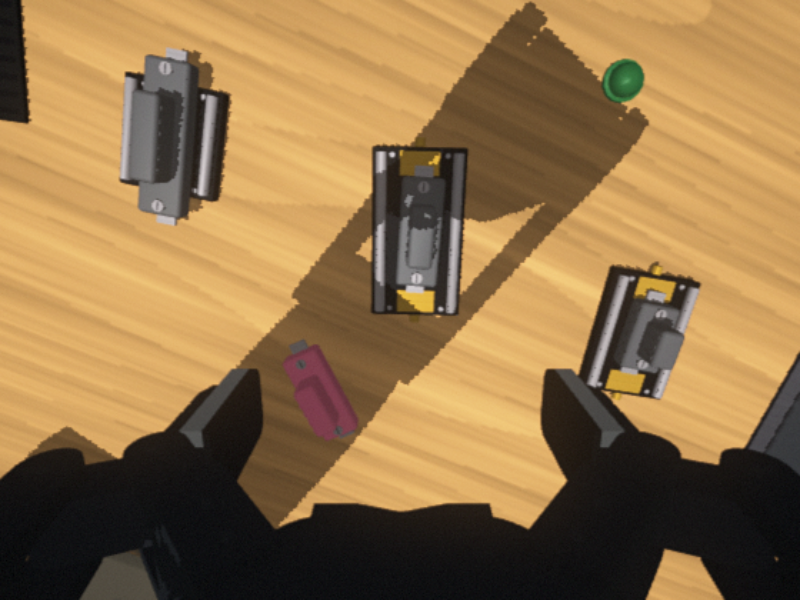

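View pics/w2.png

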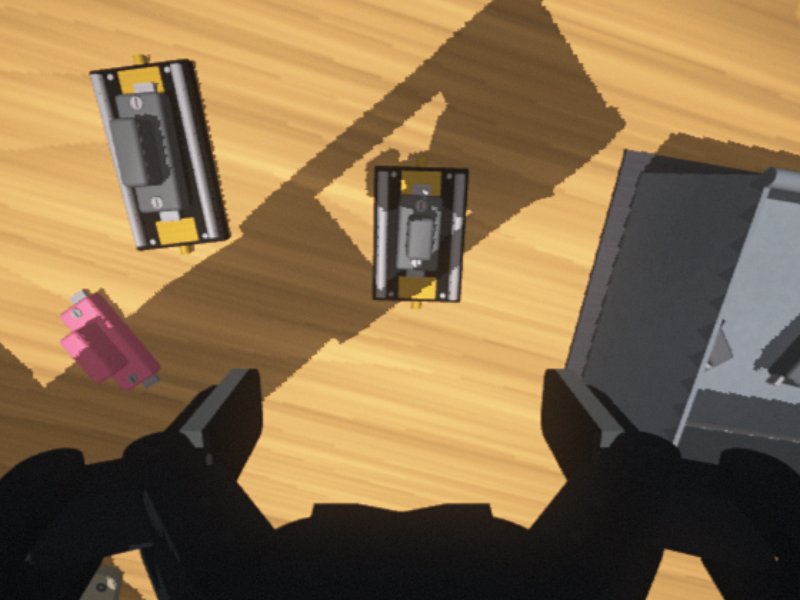

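```bash
cat >> h.py <<'E'
def rect(q):
    c,s,a=cv2.minAreaRect(q.astype(np.float32))
    if s[0]<s[1]: s=s[::-1];a-=90
    return np.round(c,1),np.round(s,1),round(a,2)
def nestgrip(d,T,c,rad=85,gz=(54,61)):
    W=pts(d,T);Z=W[...,2];near=np.hypot(W[...,0]-c[0],W[...,1]-c[1])<rad
    near[255:]=False
    op=lambda m,k:cv2.morphologyEx(m.astype(np.uint8),cv2.MORPH_OPEN,np.ones((k,k)))>0
    m=op(near&(Z>17)&(Z<23),2);print("bars",rect(W[m][:,:2]),m.sum())
    m=op(near&(Z>7)&(Z<24),9);print("plate w/o tabs",rect(W[m][:,:2]),m.sum())
    m=op(near&(Z>gz[0])&(Z<gz[1]),3);print("grip",rect(W[m][:,:2]),W[m].mean(0).round(1))
    m=op(near&(Z>gz[0]-29)&(Z<gz[1]-24),3);print("block",rect(W[m][:,:2]))
E
python3 - <<'E'
from h import *
for n,c in (("w0",(501,103)),("w1",(512,-92)),("w2",(511,-295))):
    d=dict(np.load(n+".npz"));print(n);nestgrip(d,d["T"],c)
d=dict(np.load("w0.npz"));W=pts(d,d["T"]);m=(W[...,2]>3.2)&(W[...,2]<9)&(W[...,0]<620)&(W[...,1]>190);m[255:]=0
m=cv2.morphologyEx(m.astype(np.uint8),cv2.MORPH_OPEN,np.ones((5,5)))>0;print("mat",rect(W[m][:,:2]))
E
```

```text
w0
bars (array([498. , 101.8]), array([124.6,  55.1]), 31.66) 770
plate w/o tabs (array([502.2, 106.1]), array([79.8, 72. ]), 12.13) 1853
grip (array([501.7, 102.9]), array([57.8, 17.6]), 13.33) [502.6 103.1  56.8]
block (array([501.8, 103. ]), array([107.8,  32. ]), 13.07)
w1
bars (array([511. , -93.9]), array([125.1,  66.2]), 22.89) 1655
plate w/o tabs (array([512.3, -92. ]), array([131.7,  72. ]), 22.73) 5000
grip (array([516. , -91.5]), array([43.5, 18. ]), 21.62) [516.6 -91.2  56.8]
block (array([515.8, -91.9]), array([82.1, 32.1]), 20.31)
w2
bars (array([ 509.2, -298.5]), array([100.1,  64.4]), 15.78) 1333
plate w/o tabs (array([ 510.4, -296.2]), array([106.3,  72. ]), 14.43) 4297
grip (array([ 514.8, -294.2]), array([29.4, 18.3]), 13.61) [ 515.1 -294.1   56.8]
block (array([ 514.6, -294.2]), array([56.2, 31.9]), 12.53)
mat (array([519.8, 271.9]), array([134.9,  85.9]), 16.26)
```

Request:
send_rows(dp=[[2, 50, 0], [3, 100, 0], [5, 150, 0], [6, 200, 0], [7, 250, 0]], rot=[[0, 0, -0.01], [0, 0, -0.02], [0, 0, -0.03], [0, 0, -0.04], [0, 0, -0.05]], jaw=60)

```text
time: 4.5
tool_pos: [498.9, -36.0, 250.6]
tcp_rot: [-179.9, -0.0, -76.8]
ft_force: [1.1, 1.3, -0.2]
finger_gap: 59.9
```

Request:
send_rows(dp=[[1, 50, -20], [2, 100, -60], [2, 135, -100], [2, 140, -130], [2, 140, -130]], rot=[[0, 0, 0], [0, 0, 0], [0, 0, 0], [0, 0, 0], [0, 0, 0]])

```text
time: 5.12
tool_pos: [498.5, 102.6, 117.8]
tcp_rot: [179.7, 0.1, -76.7]
ft_force: [-0.6, 0.8, 0.9]
finger_gap: 59.9
```

Request:
send_rows(dp=[[0, 0, 0], [0, 0, 0]], rot=[[0, 0, 0], [0, 0, 0]])

```text
time: 5.38
tool_pos: [502.8, 100.9, 122.5]
tcp_rot: [-179.8, -0.0, -76.9]
ft_force: [0.1, 0.2, 0.1]
finger_gap: 60.2
```

Request:
send_rows(dp=[[0, 0, 0], [0, 0, 0]], rot=[[0, 0, 0], [0, 0, 0]])

```text
time: 5.62
tool_pos: [501.8, 100.9, 121.0]
tcp_rot: [-179.9, -0.0, -76.9]
ft_force: [-0.1, -0.1, -0.3]
finger_gap: 60.0
```

```bash
python3 -c "
from h import *
d=wrist('w3');
from bench import r
for i in range(3):print(r.sense()['tool_pos'])
nestgrip(d,d['T'],(502,105))"
```

```text
5.62 [501.8 100.9 121. ] [-1.7994e+02 -1.0000e-02 -7.6870e+01] [  5.6  -0.7 107.1  -0.   73.5  82.5] [-0.1 -0.1 -0.3] 60.00667367906836
[501.65218207 100.94028548 120.75393234]
[501.65218207 100.94028548 120.75393234]
[501.65218207 100.94028548 120.75393234]
bars (array([512.7, 107. ]), array([99.4, 65.2]), 13.6) 2138
plate w/o tabs (array([513.1, 108.2]), array([99.5, 72.1]), 12.38) 5070
grip (array([506.8, 104.2]), array([47.7, 18.6]), 13.41) [507.9 104.3  56.8]
block (array([513.2, 105.6]), array([84.1, 32.1]), 13.01)
```

View pics/w3.png

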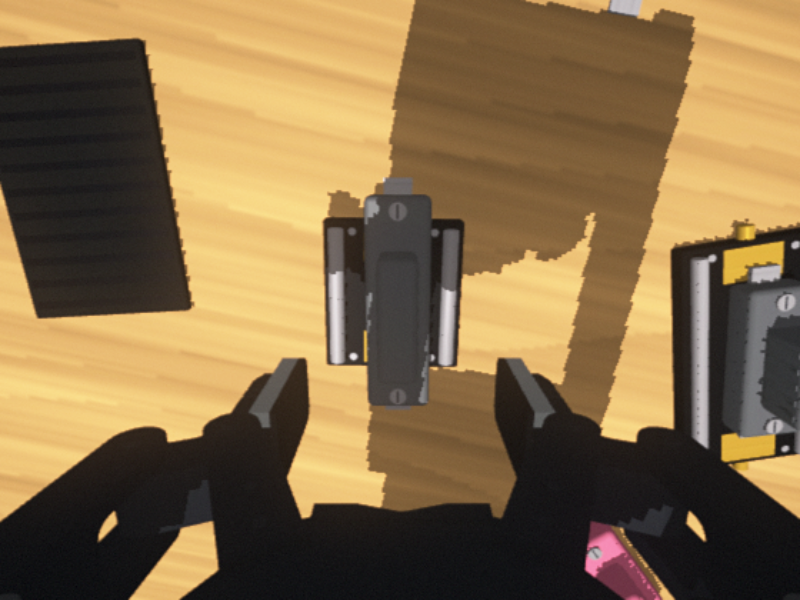

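Request:
send_rows(dp=[[0, 2, -20], [0, 2, -40], [0, 2, -58], [0, 2, -68], [0, 2, -74]], rot=[[0, 0, 0], [0, 0, 0], [0, 0, 0], [0, 0, 0], [0, 0, 0]])

```text
time: 6.3
tool_pos: [501.3, 103.1, 45.8]
tcp_rot: [180.0, 0.0, -76.8]
ft_force: [0.8, 0.0, -0.0]
finger_gap: 59.9
```

Request:
send_rows(dp=[[0, 0, 0], [0, 0, 0], [0, 0, 0]], rot=[[0, 0, 0], [0, 0, 0], [0, 0, 0]])

```text
time: 6.68
tool_pos: [501.9, 103.2, 47.0]
tcp_rot: [-179.9, -0.0, -76.8]
ft_force: [0.4, 0.4, -0.2]
finger_gap: 59.6
```

Request:
send_rows(dp=[[0, 0, 0], [0, 0, 0], [0, 0, 0], [0, 0, 0], [0, 0, 0]], rot=[[0, 0, 0], [0, 0, 0], [0, 0, 0], [0, 0, 0], [0, 0, 0]], jaw=10, force=40)

```text
time: 7.3
tool_pos: [501.5, 103.1, 46.5]
tcp_rot: [-180.0, -0.0, -76.8]
ft_force: [-0.8, -0.2, 2.9]
finger_gap: 17.4
```

Request:
send_rows(dp=[[0, 0, 8], [0, 0, 22], [0, 0, 40], [0, 0, 55], [0, 0, 60]], rot=[[0, 0, 0], [0, 0, 0], [0, 0, 0], [0, 0, 0], [0, 0, 0]])

```text
time: 7.92
tool_pos: [502.5, 103.3, 108.4]
tcp_rot: [-179.8, -0.0, -76.8]
ft_force: [-0.5, 0.0, -1.8]
finger_gap: 17.2
```

Request:
send_rows(dp=[[4, 35, 0], [8, 75, 0], [12, 115, 0], [16, 150, 0], [18, 167, 0]], rot=[[0, 0, 0.01], [0, 0, 0.02], [0, 0, 0.03], [0, 0, 0.04], [0, 0, 0.05]])

```text
time: 8.55
tool_pos: [519.1, 271.7, 106.1]
tcp_rot: [180.0, 0.0, -73.9]
ft_force: [0.7, -1.0, -1.6]
finger_gap: 17.1
```

Request:
send_rows(dp=[[0, 0, 0], [0, 0, -10], [0, 0, -25], [0, 0, -40], [0, 0, -52]], rot=[[0, 0, 0], [0, 0, 0], [0, 0, 0], [0, 0, 0], [0, 0, 0]])

```text
time: 9.18
tool_pos: [518.7, 269.4, 52.4]
tcp_rot: [179.9, -0.0, -74.0]
ft_force: [0.3, 0.3, -0.8]
finger_gap: 17.4
```

Request:
send_rows(dp=[[0, 0, 0], [0, 0, 0], [0, 0, 0]], rot=[[0, 0, 0], [0, 0, 0], [0, 0, 0]])

```text
time: 9.55
tool_pos: [520.0, 270.5, 55.1]
tcp_rot: [-179.9, 0.0, -74.0]
ft_force: [-0.1, 0.0, -1.5]
finger_gap: 16.8
```

```bash
python3 -c "
from h import *
d=wrist('w4')"
```

```text
9.55 [520.  270.5  55.1] [-1.7992e+02  1.0000e-02 -7.3970e+01] [22.5 15.  97.5 -0.  67.4 96.4] [-0.1  0.  -1.5] 16.7924116057372
```

View pics/w4.png

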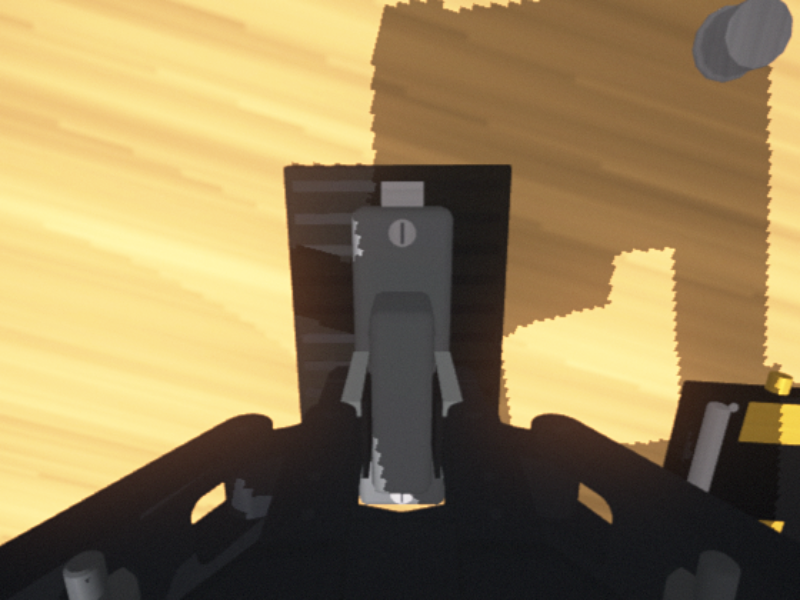

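Request:
send_rows(dp=[[0, 0, -4], [0, 0, -8], [0, 0, -11], [0, 0, -12], [0, 0, -13]], rot=[[0, 0, 0], [0, 0, 0], [0, 0, 0], [0, 0, 0], [0, 0, 0]])

```text
time: 10.22
tool_pos: [519.4, 270.2, 41.2]
tcp_rot: [180.0, 0.0, -74.0]
ft_force: [-0.8, -1.1, -2.1]
finger_gap: 17.4
```

Request:
send_rows(dp=[[0, 0, -0.5], [0, 0, -1], [0, 0, -1.5], [0, 0, -2], [0, 0, -2]], rot=[[0, 0, 0], [0, 0, 0], [0, 0, 0], [0, 0, 0], [0, 0, 0]])

```text
time: 10.85
tool_pos: [519.4, 270.2, 39.5]
tcp_rot: [-180.0, 0.0, -74.0]
ft_force: [-0.4, 0.1, 1.9]
finger_gap: 17.4
```

Request:
send_rows(dp=[[0, 0, 0], [0, 0, 0], [0, 0, 0], [0, 0, 0]], rot=[[0, 0, 0], [0, 0, 0], [0, 0, 0], [0, 0, 0]], jaw=60)

```text
time: 11.35
tool_pos: [519.4, 270.2, 39.3]
tcp_rot: [-180.0, 0.0, -74.0]
ft_force: [0.1, -0.4, 0.0]
finger_gap: 60.2
```

Request:
send_rows(dp=[[0, 0, 15], [0, 0, 50], [0, 0, 95], [0, 0, 140], [0, -30, 170]], rot=[[0, 0, 0], [0, 0, 0], [0, 0, 0], [0, 0, 0], [0, 0, 0]])

```text
time: 11.98
tool_pos: [520.2, 241.5, 213.6]
tcp_rot: [-179.7, 0.0, -73.8]
ft_force: [0.6, 0.5, 0.7]
finger_gap: 60.0
```

Request:
send_rows(dp=[[0, 0, 0], [0, 0, 0], [0, 0, 0]], rot=[[0, 0, 0], [0, 0, 0], [0, 0, 0]])

```text
time: 12.35
tool_pos: [518.5, 240.4, 207.8]
tcp_rot: [179.9, 0.0, -73.9]
ft_force: [0.5, -0.3, -0.3]
finger_gap: 59.7
```

```bash
python3 -c "
from h import *
d=wrist('w5');
print('mat carrier');nestgrip(d,d['T'],(520,270),75,(47,54))
print('short nest');nestgrip(d,d['T'],(502,106))"
```

```text
12.35 [518.5 240.4 207.8] [ 1.7985e+02  1.0000e-02 -7.3940e+01] [19.7  4.4 92.5  0.  83.3 93.7] [ 0.5 -0.3 -0.3] 59.68734637247034
mat carrier
bars (array([524.2, 270.5]), array([96.6, 31.1]), 15.41) 56
plate w/o tabs (array([575.4, 283.1]), array([9.1, 8.6]), 16.21) 99
grip (array([519.7, 270.5]), array([57. , 18.3]), 15.11) [520.8 270.3  49.8]
block (array([520. , 270.4]), array([106.2,  32.1]), 16.03)
short nest
bars (array([508. , 101.8]), array([75.2, 61.1]), -77.78) 776
plate w/o tabs (array([510.3, 108. ]), array([72.4, 64. ]), -77.29) 3943
grip (array([0., 0.]), array([0., 0.]), 0.0) [nan nan nan]
block (array([0., 0.]), array([0., 0.]), 0.0)h.py:46: RuntimeWarning: Mean of empty slice.
  m=op(near&(Z>gz[0])&(Z<gz[1]),3);print("grip",rect(W[m][:,:2]),W[m].mean(0).round(1))
  ret = um.true_divide(
```

View pics/w5.png

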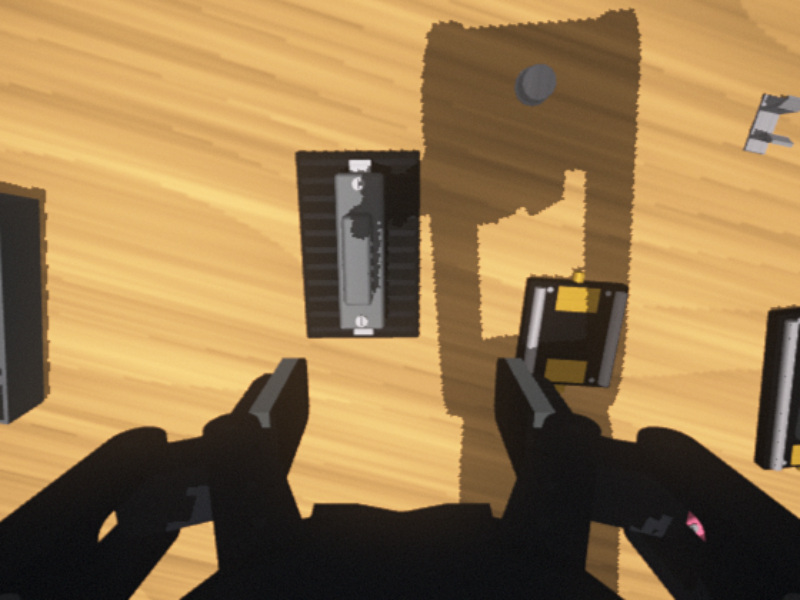

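Request:
send_rows(dp=[[-8, -35, 0], [-15, -70, 0], [-22, -105, 0], [-28, -130, 0], [-28, -135, 0]], rot=[[0, 0, -0.01], [0, 0, -0.02], [0, 0, -0.03], [0, 0, -0.04], [0, 0, -0.05]])

```text
time: 13.02
tool_pos: [490.8, 104.3, 208.4]
tcp_rot: [179.9, 0.0, -76.9]
ft_force: [0.0, -1.0, -0.2]
finger_gap: 60.3
```

Request:
send_rows(dp=[[0, 0, 0], [0, 0, 0], [0, 0, 0], [0, 0, 0]], rot=[[0, 0, 0], [0, 0, 0], [0, 0, 0], [0, 0, 0]])

```text
time: 13.52
tool_pos: [491.4, 105.6, 209.2]
tcp_rot: [180.0, 0.0, -76.8]
ft_force: [-0.6, 0.3, -0.0]
finger_gap: 60.0
```

```bash
python3 -W ignore -c "
from h import *
d=wrist('w6');nestgrip(d,d['T'],(502,106))"
```

```text
13.52 [491.4 105.6 209.2] [179.99   0.   -76.79] [  6.3  -6.6 103.2   0.   83.4  83.1] [-0.6  0.3 -0. ] 59.96325533066218
bars (array([500.6, 104.2]), array([73.2, 65.6]), 12.3) 1097
plate w/o tabs (array([501.9, 106. ]), array([81.2, 71.8]), 13.0) 5446
grip (array([0., 0.]), array([0., 0.]), 0.0) [nan nan nan]
block (array([0., 0.]), array([0., 0.]), 0.0)
```

Request:
send_rows(dp=[[5, -50, 0], [10, -105, 0], [15, -160, 0], [20, -215, 0], [22, -270, 0]], rot=[[0, 0, 0], [0, 0, 0], [0, 0, 0], [0, 0, 0], [0, 0, 0]])

```text
time: 14.2
tool_pos: [513.5, -166.5, 209.4]
tcp_rot: [-180.0, -0.0, -76.8]
ft_force: [1.1, -0.4, -0.3]
finger_gap: 60.1
```

Request:
send_rows(dp=[[0, -50, 0], [0, -85, -20], [0, -110, -50], [0, -124, -75], [0, -129, -90]], rot=[[0, 0, 0], [0, 0, 0], [0, 0, 0], [0, 0, 0], [0, 0, 0]])

```text
time: 14.82
tool_pos: [512.6, -294.1, 117.6]
tcp_rot: [179.9, 0.1, -76.9]
ft_force: [-0.2, -1.2, -0.1]
finger_gap: 59.9
```

Request:
send_rows(dp=[[0, 0, 0], [0, 0, 0], [0, 0, 0], [0, 0, 0]], rot=[[0, 0, 0], [0, 0, 0], [0, 0, 0], [0, 0, 0]])

```text
time: 15.32
tool_pos: [513.9, -293.8, 120.3]
tcp_rot: [-179.9, -0.1, -76.8]
ft_force: [-0.3, 0.2, -0.7]
finger_gap: 60.2
```

```bash
python3 -W ignore -c "
from h import *
d=wrist('w7');nestgrip(d,d['T'],(511,-295))"
```

```text
15.32 [ 513.9 -293.8  120.3] [-1.7994e+02 -6.0000e-02 -7.6800e+01] [-34.7  11.4  94.3   0.   74.2  42.1] [-0.3  0.2 -0.7] 60.21800961892372
bars (array([ 517.9, -295.4]), array([83.7, 65.1]), 15.23) 2410
plate w/o tabs (array([ 523.4, -292.8]), array([93.1, 72.3]), 14.26) 7109
grip (array([ 515.1, -294.7]), array([30.1, 18.1]), 12.61) [ 516.  -294.    56.8]
block (array([ 515.3, -294.2]), array([55.9, 31.9]), 12.38)
```

View pics/w7.png

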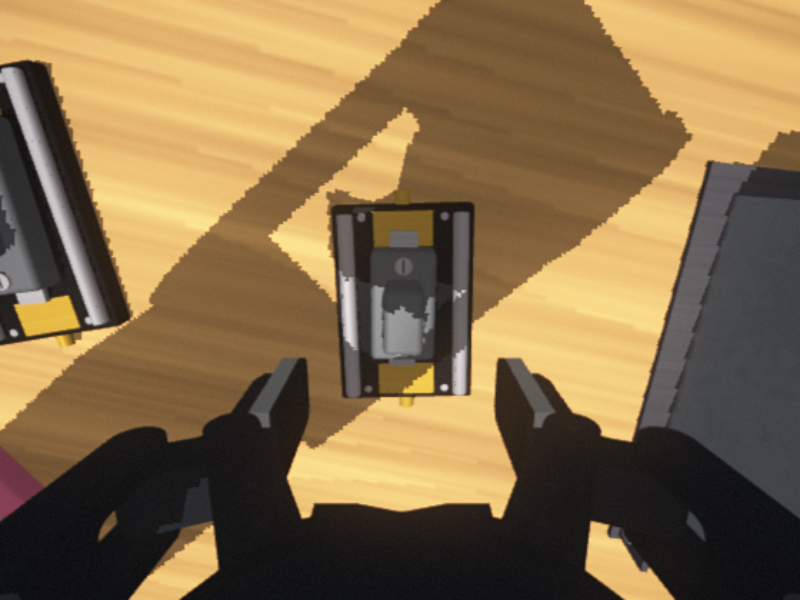

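Request:
send_rows(dp=[[1.5, -0.5, -20], [1.5, -0.5, -40], [1.5, -0.5, -58], [1.5, -0.5, -68], [1.5, -0.5, -73]], rot=[[0, 0, -0.012], [0, 0, -0.012], [0, 0, -0.012], [0, 0, -0.012], [0, 0, -0.012]])

```text
time: 16.0
tool_pos: [514.4, -294.0, 45.1]
tcp_rot: [179.9, 0.1, -77.5]
ft_force: [-0.1, -1.3, 0.2]
finger_gap: 60.2
```

Request:
send_rows(dp=[[0, 0, 0], [0, 0, 0], [0, 0, 0]], rot=[[0, 0, 0], [0, 0, 0], [0, 0, 0]])

```text
time: 16.38
tool_pos: [515.3, -294.7, 47.1]
tcp_rot: [-179.9, -0.1, -77.5]
ft_force: [0.1, 0.1, -0.6]
finger_gap: 60.0
```

Request:
send_rows(dp=[[0, 0, 0], [0, 0, 0], [0, 0, 0], [0, 0, 0], [0, 0, 0]], rot=[[0, 0, 0], [0, 0, 0], [0, 0, 0], [0, 0, 0], [0, 0, 0]], jaw=10)

```text
time: 17.0
tool_pos: [515.0, -294.4, 46.5]
tcp_rot: [-180.0, -0.0, -77.5]
ft_force: [0.3, 0.8, 4.1]
finger_gap: 17.4
```

Request:
send_rows(dp=[[0, 0, 8], [0, 0, 25], [0, 0, 50], [0, 0, 75], [0, 0, 90]], rot=[[0, 0, 0], [0, 0, 0], [0, 0, 0], [0, 0, 0], [0, 0, 0]])

```text
time: 17.62
tool_pos: [515.7, -294.9, 139.1]
tcp_rot: [-179.9, -0.1, -77.5]
ft_force: [-0.1, -0.3, -0.2]
finger_gap: 17.1
```

Request:
send_rows(dp=[[-2, 30, 0], [-4, 75, 0], [-6, 120, 0], [-8, 165, 0], [-10, 210, 0]], rot=[[0, 0, 0], [0, 0, 0], [0, 0, 0], [0, 0, 0], [0, 0, 0]])

```text
time: 18.25
tool_pos: [504.6, -83.0, 136.7]
tcp_rot: [-180.0, -0.0, -77.5]
ft_force: [1.7, -0.4, -0.6]
finger_gap: 16.9
```

Request:
send_rows(dp=[[-1, 45, 0], [-2, 90, 0], [-3, 135, 0], [-3, 170, 0], [-3, 190.5, 0]], rot=[[0, 0, 0], [0, 0, 0], [0, 0, 0], [0, 0, 0], [0, 0, 0]])

```text
time: 18.88
tool_pos: [501.6, 108.0, 136.7]
tcp_rot: [-180.0, 0.0, -77.4]
ft_force: [-0.2, 0.2, -1.5]
finger_gap: 17.2
```

Request:
send_rows(dp=[[0, 0, 0], [0, 0, -15], [0, 0, -35], [0, 0, -55], [0, 0, -70]], rot=[[0, 0, 0], [0, 0, 0], [0, 0, 0], [0, 0, 0], [0, 0, 0]])

```text
time: 19.5
tool_pos: [500.9, 105.0, 64.3]
tcp_rot: [179.9, 0.0, -77.6]
ft_force: [-0.5, -0.1, -0.6]
finger_gap: 17.3
```

Request:
send_rows(dp=[[0, 0, -5], [0, 0, -8], [0, 0, -8], [0, 0, -8], [0, 0, -8]], rot=[[0, 0, 0], [0, 0, 0], [0, 0, 0], [0, 0, 0], [0, 0, 0]])

```text
time: 20.12
tool_pos: [502.3, 106.3, 58.8]
tcp_rot: [-179.9, -0.0, -77.5]
ft_force: [0.2, 0.1, -1.6]
finger_gap: 17.3
```

```bash
python3 -W ignore -c "
from h import *
d=wrist('w8')"
```

```text
20.12 [502.3 106.3  58.8] [-1.7994e+02 -1.0000e-02 -7.7510e+01] [  6.2   4.2 109.2  -0.   66.5  83.7] [ 0.2  0.1 -1.6] 17.34389135948945
```

View pics/w8.png

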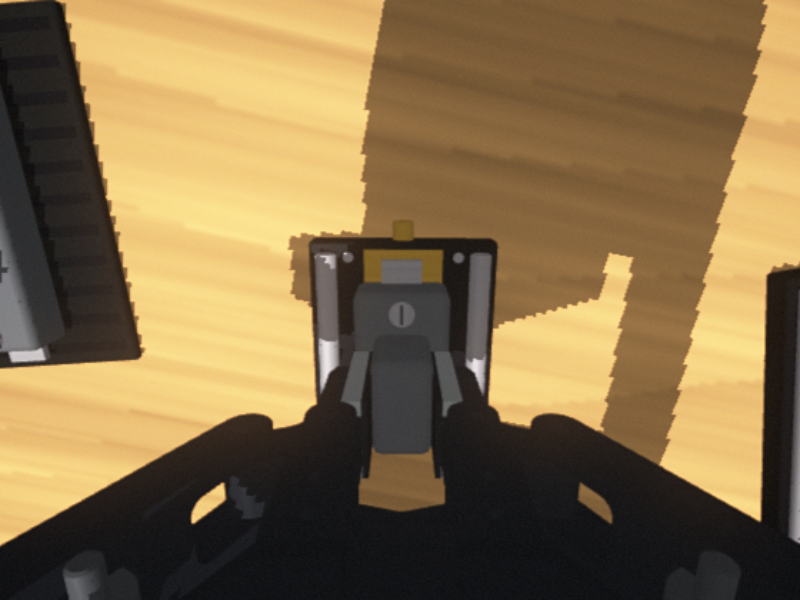

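Request:
send_rows(dp=[[0, 0, -3], [0, 0, -6], [0, 0, -8.5], [0, 0, -10], [0, 0, -10.5]], rot=[[0, 0, 0], [0, 0, 0], [0, 0, 0], [0, 0, 0], [0, 0, 0]])

```text
time: 20.8
tool_pos: [501.8, 106.1, 47.6]
tcp_rot: [180.0, 0.0, -77.5]
ft_force: [-0.1, -0.1, -0.6]
finger_gap: 17.0
```

Request:
send_rows(dp=[[0, 0, -0.5], [0, 0, -1], [0, 0, -1.5], [0, 0, -1.8], [0, 0, -1.8]], rot=[[0, 0, 0], [0, 0, 0], [0, 0, 0], [0, 0, 0], [0, 0, 0]])

```text
time: 21.42
tool_pos: [502.0, 106.2, 46.5]
tcp_rot: [-180.0, -0.0, -77.5]
ft_force: [-2.6, 0.2, 5.4]
finger_gap: 17.0
```

Contact force is light at the expected height. I release, back off to view the result, then go to the middle carrier.

Request:
send_rows(dp=[[0, 0, 0], [0, 0, 0], [0, 0, 0], [0, 0, 0]], rot=[[0, 0, 0], [0, 0, 0], [0, 0, 0], [0, 0, 0]], jaw=60)

```text
time: 21.92
tool_pos: [501.8, 106.2, 45.9]
tcp_rot: [180.0, 0.0, -77.5]
ft_force: [0.4, 0.7, -0.3]
finger_gap: 59.7
```

Request:
send_rows(dp=[[0, 0, 15], [0, 0, 50], [-4, 0, 95], [-8, 0, 135], [-10, 0, 150]], rot=[[0, 0, 0], [0, 0, 0], [0, 0, 0], [0, 0, 0], [0, 0, 0]])

```text
time: 22.55
tool_pos: [493.4, 106.4, 200.2]
tcp_rot: [-179.7, -0.0, -77.5]
ft_force: [0.6, 0.3, -0.1]
finger_gap: 59.7
```

Request:
send_rows(dp=[[0, 0, 0], [0, 0, 0], [0, 0, 0], [0, 0, 0]], rot=[[0, 0, 0], [0, 0, 0], [0, 0, 0], [0, 0, 0]])

```text
time: 23.05
tool_pos: [491.3, 106.1, 194.8]
tcp_rot: [179.9, 0.0, -77.5]
ft_force: [0.6, 0.7, -0.6]
finger_gap: 59.7
```

```bash
python3 -W ignore -c "
from h import *
d=wrist('w9');nestgrip(d,d['T'],(502,106))"
```

```text
23.05 [491.3 106.1 194.8] [ 1.7988e+02  1.0000e-02 -7.7530e+01] [  6.3  -6.  104.1   0.   81.9  83.9] [ 0.6  0.7 -0.6] 59.69771053733654
bars (array([500.5, 104.4]), array([73.9, 65.9]), 12.31) 1369
plate w/o tabs (array([502.5, 105.8]), array([79.3, 71.9]), 12.27) 3681
grip (array([502.2, 106.4]), array([29.1, 17. ]), 12.15) [502.5 106.6  56.8]
block (array([502.4, 106.3]), array([54.7, 31.8]), 12.33)
```

View pics/w9.png

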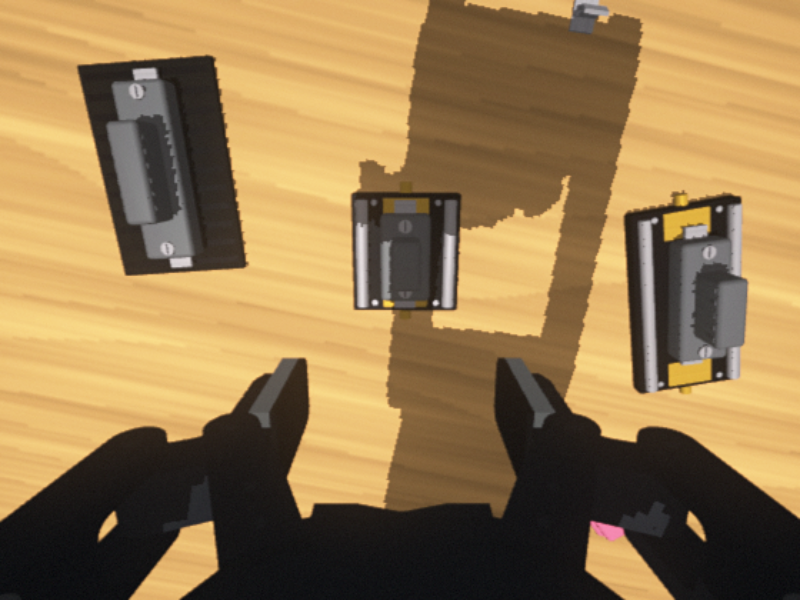

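Short is centred within 0.5 mm and square. Next is the middle carrier, on the long nest at about (516,-92).

Request:
send_rows(dp=[[6, -40, 0], [12, -90, 0], [18, -140, -20], [23, -180, -50], [24, -197.5, -76]], rot=[[0, 0, 0.03], [0, 0, 0.06], [0, 0, 0.09], [0, 0, 0.12], [0, 0, 0.136]])

```text
time: 23.72
tool_pos: [515.7, -93.6, 118.8]
tcp_rot: [180.0, -0.0, -69.8]
ft_force: [0.8, 0.2, 0.0]
finger_gap: 59.9
```

Request:
send_rows(dp=[[0, 0, 0], [0, 0, 0], [0, 0, 0], [0, 0, 0]], rot=[[0, 0, 0], [0, 0, 0], [0, 0, 0], [0, 0, 0]])

```text
time: 24.22
tool_pos: [516.6, -90.8, 121.1]
tcp_rot: [-179.9, -0.1, -69.7]
ft_force: [0.2, -0.1, -0.3]
finger_gap: 60.0
```

```bash
python3 -W ignore -c "
from h import *
d=wrist('w10');nestgrip(d,d['T'],(513,-92))"
```

```text
24.22 [516.6 -90.8 121.1] [-1.7991e+02 -6.0000e-02 -6.9670e+01] [-15.6   1.2 105.2   0.   73.5  54.1] [ 0.2 -0.1 -0.3] 60.01352829337796
bars (array([525.3, -87.9]), array([96.2, 65.7]), 23.36) 2767
plate w/o tabs (array([528.1, -85.2]), array([100.6,  72.3]), 22.24) 7889
grip (array([518.3, -91. ]), array([39.4, 18.1]), 20.87) [518.9 -90.8  56.9]
block (array([521.7, -89.8]), array([70.2, 32. ]), 20.28)
```

Request:
send_rows(dp=[[0, 0, -20], [0, 0, -40], [0, 0, -58], [0, 0, -68], [0, 0, -73.5]], rot=[[0, 0, 0], [0, 0, 0], [0, 0, 0], [0, 0, 0], [0, 0, 0]])

```text
time: 24.9
tool_pos: [515.8, -91.2, 46.0]
tcp_rot: [180.0, 0.0, -69.7]
ft_force: [-0.3, -0.3, 0.1]
finger_gap: 59.7
```

Request:
send_rows(dp=[[0, 0, 0], [0, 0, 0], [0, 0, 0]], rot=[[0, 0, 0], [0, 0, 0], [0, 0, 0]])

```text
time: 25.28
tool_pos: [516.4, -91.5, 47.1]
tcp_rot: [-179.9, -0.0, -69.7]
ft_force: [-0.3, 0.3, -0.4]
finger_gap: 59.6
```

Request:
send_rows(dp=[[0, 0, 0], [0, 0, 0], [0, 0, 0], [0, 0, 0], [0, 0, 0]], rot=[[0, 0, 0], [0, 0, 0], [0, 0, 0], [0, 0, 0], [0, 0, 0]], jaw=10)

```text
time: 25.9
tool_pos: [516.0, -91.4, 46.7]
tcp_rot: [-180.0, -0.0, -69.7]
ft_force: [0.2, -0.3, 2.9]
finger_gap: 17.1
```

Request:
send_rows(dp=[[0, 0, 8], [0, 0, 22], [0, 0, 40], [0, 0, 55], [0, 0, 60]], rot=[[0, 0, 0], [0, 0, 0], [0, 0, 0], [0, 0, 0], [0, 0, 0]])

```text
time: 26.52
tool_pos: [517.0, -91.6, 108.6]
tcp_rot: [-179.9, -0.1, -69.7]
ft_force: [-0.2, 0.4, -1.1]
finger_gap: 17.4
```

Request:
send_rows(dp=[[-1, -40, 0], [-3, -85, 0], [-4, -130, 0], [-5, -175, 0], [-5.5, -204.5, 0]], rot=[[0, 0, -0.02], [0, 0, -0.04], [0, 0, -0.06], [0, 0, -0.08], [0, 0, -0.102]])

```text
time: 27.15
tool_pos: [509.9, -297.8, 106.4]
tcp_rot: [180.0, -0.0, -75.7]
ft_force: [0.9, 1.2, -0.6]
finger_gap: 16.9
```

Request:
send_rows(dp=[[0, 0, 0], [0, 0, -10], [0, 0, -25], [0, 0, -40], [0, 0, -48]], rot=[[0, 0, 0], [0, 0, 0], [0, 0, 0], [0, 0, 0], [0, 0, 0]])

```text
time: 27.78
tool_pos: [509.5, -294.6, 56.4]
tcp_rot: [179.9, 0.1, -75.5]
ft_force: [-0.3, 0.8, -1.1]
finger_gap: 17.2
```

Request:
send_rows(dp=[[0, 0, 0], [0, 0, 0], [0, 0, 0], [0, 0, 0]], rot=[[0, 0, 0], [0, 0, 0], [0, 0, 0], [0, 0, 0]])

```text
time: 28.28
tool_pos: [510.7, -296.1, 59.1]
tcp_rot: [-180.0, -0.0, -75.6]
ft_force: [-1.0, 0.5, -2.0]
finger_gap: 17.7
```

```bash
python3 -W ignore -c "
from h import *
d=wrist('w11')"
```

```text
28.28 [ 510.7 -296.1   59.1] [-1.7996e+02 -4.0000e-02 -7.5580e+01] [-35.1  15.3  96.6  -0.   68.   40.5] [-1.   0.5 -2. ] 17.696838254219216
```

View pics/w11.png

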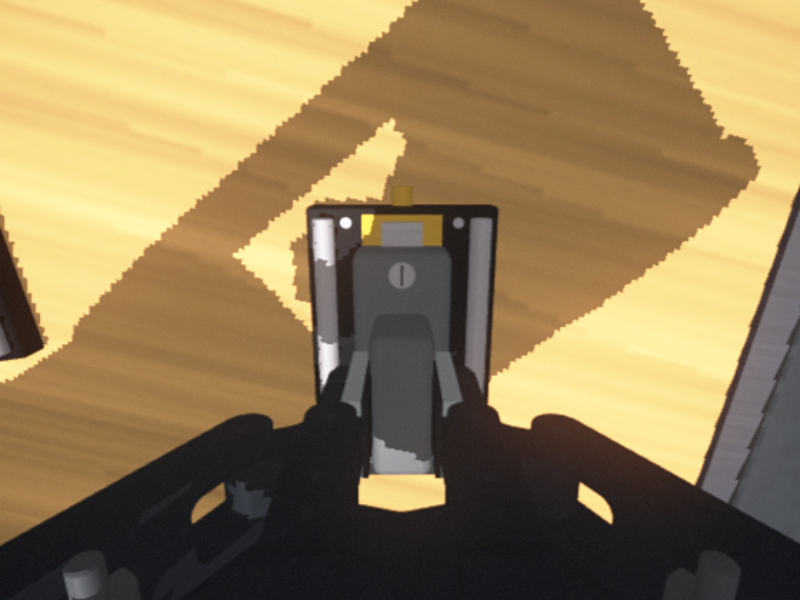

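Middle carrier sits centred and square over the middle nest (axis at pixel 402 between bars at 324 and 480). I lower it, release, and look.

Request:
send_rows(dp=[[0, 0, -3], [0, 0, -6], [0, 0, -8.5], [0, 0, -10], [0, 0, -10.7]], rot=[[0, 0, 0], [0, 0, 0], [0, 0, 0], [0, 0, 0], [0, 0, 0]])

```text
time: 28.95
tool_pos: [510.3, -295.8, 47.6]
tcp_rot: [180.0, 0.0, -75.6]
ft_force: [0.1, -0.2, -2.0]
finger_gap: 17.2
```

Request:
send_rows(dp=[[0, 0, -0.5], [0, 0, -1], [0, 0, -1.5], [0, 0, -1.8], [0, 0, -1.8]], rot=[[0, 0, 0], [0, 0, 0], [0, 0, 0], [0, 0, 0], [0, 0, 0]])

```text
time: 29.58
tool_pos: [510.5, -295.9, 46.7]
tcp_rot: [-180.0, -0.0, -75.6]
ft_force: [-2.3, 1.3, 5.2]
finger_gap: 17.4
```

Request:
send_rows(dp=[[0, 0, 0], [0, 0, 0], [0, 0, 0], [0, 0, 0]], rot=[[0, 0, 0], [0, 0, 0], [0, 0, 0], [0, 0, 0]], jaw=60)

```text
time: 30.08
tool_pos: [510.3, -295.8, 45.9]
tcp_rot: [180.0, 0.0, -75.6]
ft_force: [0.8, -0.0, 0.2]
finger_gap: 60.2
```

Request:
send_rows(dp=[[0, 0, 15], [0, 0, 50], [-6, 0, 95], [-12, 0, 140], [-18, 0, 175]], rot=[[0, 0, 0], [0, 0, 0], [0, 0, 0], [0, 0, 0], [0, 0, 0]])

```text
time: 30.7
tool_pos: [492.7, -296.2, 224.8]
tcp_rot: [-179.9, -0.1, -75.6]
ft_force: [0.2, -0.1, -0.7]
finger_gap: 60.0
```

Request:
send_rows(dp=[[0, 0, 0], [0, 0, 0], [0, 0, 0], [0, 0, 0]], rot=[[0, 0, 0], [0, 0, 0], [0, 0, 0], [0, 0, 0]])

```text
time: 31.2
tool_pos: [491.9, -295.4, 219.6]
tcp_rot: [179.9, 0.1, -75.6]
ft_force: [-0.8, 0.0, 0.7]
finger_gap: 60.4
```

```bash
python3 -W ignore -c "
from h import *
d=wrist('w12');nestgrip(d,d['T'],(510,-296))"
```

```text
31.2 [ 491.9 -295.4  219.6] [ 1.7992e+02  1.1000e-01 -7.5570e+01] [-36.1   4.3  91.4   0.   84.5  39.5] [-0.8  0.   0.7] 60.37847366111737
bars (array([ 509.3, -298.3]), array([100.1,  63.5]), 15.3) 1562
plate w/o tabs (array([ 510.2, -296.2]), array([105.8,  72. ]), 14.36) 4124
grip (array([ 510.3, -295.6]), array([43.2, 17.9]), 15.28) [ 511.  -295.7   56.8]
block (array([ 510.6, -295.9]), array([80.9, 32.1]), 14.48)
```

Request:
send_rows(dp=[[0, 40, 0], [0, 85, 0], [0, 130, 0], [0, 175, 0], [0, 204, 0]], rot=[[0, 0, 0.03], [0, 0, 0.06], [0, 0, 0.09], [0, 0, 0.12], [0, 0, 0.145]])

```text
time: 31.88
tool_pos: [492.0, -89.9, 220.6]
tcp_rot: [180.0, 0.0, -67.2]
ft_force: [0.5, -1.0, -0.6]
finger_gap: 60.0
```

Request:
send_rows(dp=[[0, 0, 0], [0, 0, 0], [0, 0, 0], [0, 0, 0]], rot=[[0, 0, 0], [0, 0, 0], [0, 0, 0], [0, 0, 0]])

```text
time: 32.38
tool_pos: [492.3, -92.7, 220.9]
tcp_rot: [180.0, 0.0, -67.3]
ft_force: [0.6, 0.2, -0.2]
finger_gap: 59.7
```

```bash
python3 -W ignore -c "
from h import *
d=wrist('w13');nestgrip(d,d['T'],(512,-92))"
```

```text
32.38 [492.3 -92.7 220.9] [179.98   0.   -67.35] [-16.5  -7.3 102.6  -0.   84.7  50.8] [ 0.6  0.2 -0.2] 59.709981586445345
bars (array([510.7, -94.1]), array([125.8,  65.6]), 23.29) 1782
plate w/o tabs (array([512.2, -92. ]), array([130.7,  72.1]), 22.75) 8717
grip (array([0., 0.]), array([0., 0.]), 0.0) [nan nan nan]
block (array([0., 0.]), array([0., 0.]), 0.0)
```

View pics/w13.png

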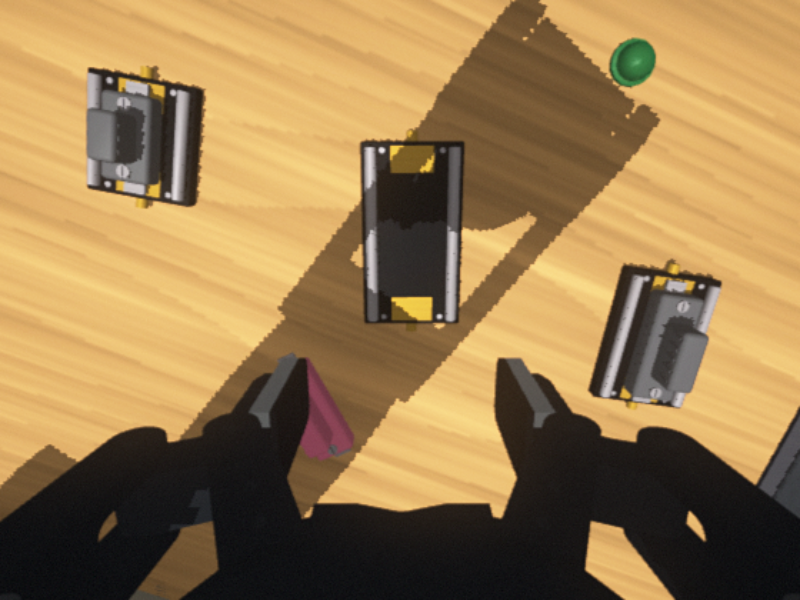

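Request:
send_rows(dp=[[5, 50, 0], [9, 105, 0], [13, 160, 0], [17, 215, 0], [20, 265, -10]], rot=[[0, 0, -0.02], [0, 0, -0.04], [0, 0, -0.06], [0, 0, -0.08], [0, 0, -0.1]])

```text
time: 33.05
tool_pos: [513.1, 174.9, 212.0]
tcp_rot: [-179.9, -0.0, -73.1]
ft_force: [0.5, -0.3, -0.7]
finger_gap: 59.6
```

Request:
send_rows(dp=[[4, 45, -20], [6, 75, -45], [7, 92, -70], [7.3, 97.4, -92], [7.3, 97.4, -92]], rot=[[0, 0, -0.01], [0, 0, -0.017], [0, 0, -0.017], [0, 0, -0.017], [0, 0, -0.017]])

```text
time: 33.67
tool_pos: [518.2, 270.0, 116.6]
tcp_rot: [179.7, -0.0, -74.0]
ft_force: [-0.4, -0.4, -0.6]
finger_gap: 60.2
```

Request:
send_rows(dp=[[0, 0, 0], [0, 0, 0], [0, 0, 0], [0, 0, 0]], rot=[[0, 0, 0], [0, 0, 0], [0, 0, 0], [0, 0, 0]])

```text
time: 34.17
tool_pos: [520.0, 270.5, 119.6]
tcp_rot: [-179.9, 0.0, -74.0]
ft_force: [-0.4, -0.2, -0.1]
finger_gap: 60.2
```

```bash
python3 -W ignore -c "
from h import *
d=wrist('w14');nestgrip(d,d['T'],(520,271),85,(47,54))"
```

```text
34.17 [520.  270.5 119.6] [-179.95    0.    -73.98] [22.5 10.6 95.2 -0.  74.1 96.5] [-0.4 -0.2 -0.1] 60.22763142361462
bars (array([527.6, 271.1]), array([91.6, 33. ]), 15.93) 142
plate w/o tabs (array([574.8, 286. ]), array([12.9,  9. ]), -74.15) 272
grip (array([523.6, 271.5]), array([49.7, 18.5]), 16.64) [524.8 271.6  49.9]
block (array([530.3, 273.2]), array([86.2, 32.1]), 15.95)
```

Request:
send_rows(dp=[[0, 0, -20], [0, 0, -42], [0, 0, -62], [0, 0, -74], [0, 0, -79.5]], rot=[[0, 0, 0], [0, 0, 0], [0, 0, 0], [0, 0, 0], [0, 0, 0]])

```text
time: 34.85
tool_pos: [519.1, 270.3, 38.2]
tcp_rot: [179.9, -0.0, -74.0]
ft_force: [-0.4, -0.8, 0.2]
finger_gap: 59.9
```

Request:
send_rows(dp=[[0, 0, 0], [0, 0, 0], [0, 0, 0]], rot=[[0, 0, 0], [0, 0, 0], [0, 0, 0]])

```text
time: 35.22
tool_pos: [520.2, 270.8, 40.3]
tcp_rot: [-179.9, 0.0, -74.0]
ft_force: [-0.2, -0.0, -0.7]
finger_gap: 59.9
```

Request:
send_rows(dp=[[0, 0, 0], [0, 0, 0], [0, 0, 0], [0, 0, 0], [0, 0, 0]], rot=[[0, 0, 0], [0, 0, 0], [0, 0, 0], [0, 0, 0], [0, 0, 0]], jaw=10)

```text
time: 35.85
tool_pos: [519.8, 270.6, 39.7]
tcp_rot: [-180.0, -0.0, -74.0]
ft_force: [-1.1, -0.5, 2.6]
finger_gap: 17.0
```

Request:
send_rows(dp=[[0, 0, 8], [0, 0, 25], [0, 0, 50], [0, 0, 75], [0, 0, 90]], rot=[[0, 0, 0], [0, 0, 0], [0, 0, 0], [0, 0, 0], [0, 0, 0]])

```text
time: 36.48
tool_pos: [520.6, 271.0, 132.2]
tcp_rot: [-179.8, 0.0, -74.0]
ft_force: [0.3, 0.2, -2.7]
finger_gap: 17.1
```

Request:
send_rows(dp=[[-1, -30, 0], [-2, -75, 0], [-3, -120, 0], [-4, -165, 0], [-5, -210, 0]], rot=[[0, 0, 0.02], [0, 0, 0.04], [0, 0, 0.06], [0, 0, 0.08], [0, 0, 0.1]])

```text
time: 37.1
tool_pos: [514.4, 59.2, 129.9]
tcp_rot: [-180.0, -0.0, -68.2]
ft_force: [0.4, -0.1, -1.7]
finger_gap: 17.4
```

Request:
send_rows(dp=[[-1, -45, 0], [-2, -85, 0], [-2.5, -120, 0], [-2.5, -142, 0], [-2.5, -152.5, 0]], rot=[[0, 0, 0.005], [0, 0, 0.01], [0, 0, 0.018], [0, 0, 0.018], [0, 0, 0.018]])

```text
time: 37.72
tool_pos: [512.0, -93.0, 129.8]
tcp_rot: [-180.0, -0.0, -67.3]
ft_force: [-0.3, -0.0, -1.9]
finger_gap: 17.7
```

Request:
send_rows(dp=[[0, 0, 0], [0, 0, -15], [0, 0, -35], [0, 0, -55], [0, 0, -70]], rot=[[0, 0, 0], [0, 0, 0], [0, 0, 0], [0, 0, 0], [0, 0, 0]])

```text
time: 38.35
tool_pos: [511.2, -90.7, 57.4]
tcp_rot: [179.9, 0.1, -67.1]
ft_force: [-0.2, -0.5, -2.2]
finger_gap: 17.3
```

Request:
send_rows(dp=[[0, 0, -1], [0, 0, -1], [0, 0, -1], [0, 0, -1], [0, 0, -1]], rot=[[0, 0, 0], [0, 0, 0], [0, 0, 0], [0, 0, 0], [0, 0, 0]])

```text
time: 38.98
tool_pos: [512.4, -92.0, 58.9]
tcp_rot: [-180.0, -0.0, -67.2]
ft_force: [-0.2, -0.2, -1.3]
finger_gap: 17.2
```

```bash
python3 -W ignore -c "
from h import *
d=wrist('w15')"
```

```text
38.98 [512.4 -92.   58.9] [-1.7996e+02 -3.0000e-02 -6.7210e+01] [-15.8   5.3 108.    0.   66.6  51.4] [-0.2 -0.2 -1.3] 17.206807630881535
```

View pics/w15.png

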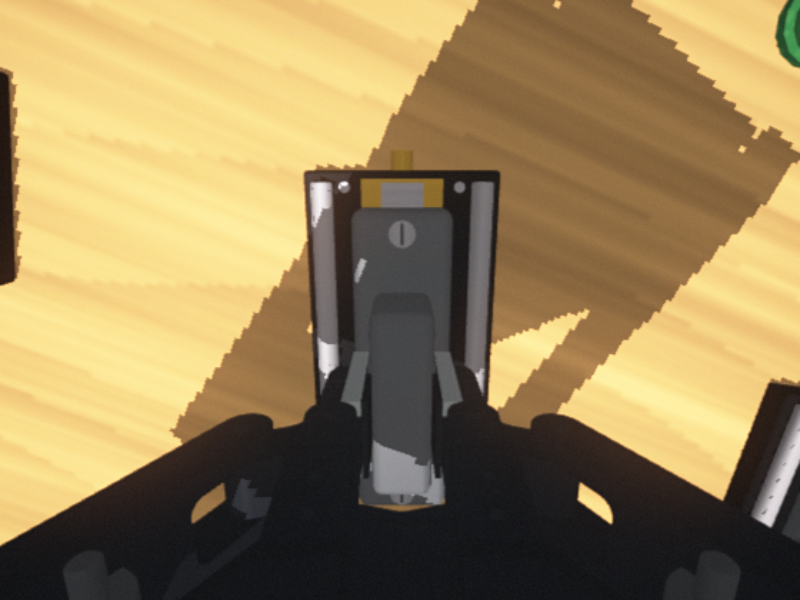

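Request:
send_rows(dp=[[0, 0, -3], [0, 0, -6], [0, 0, -8.5], [0, 0, -10], [0, 0, -10.7]], rot=[[0, 0, 0], [0, 0, 0], [0, 0, 0], [0, 0, 0], [0, 0, 0]])

```text
time: 39.65
tool_pos: [512.1, -91.9, 47.6]
tcp_rot: [180.0, 0.0, -67.2]
ft_force: [-0.6, -0.3, -2.3]
finger_gap: 16.9
```

Request:
send_rows(dp=[[0, 0, -0.5], [0, 0, -1], [0, 0, -1.5], [0, 0, -1.8], [0, 0, -1.8]], rot=[[0, 0, 0], [0, 0, 0], [0, 0, 0], [0, 0, 0], [0, 0, 0]])

```text
time: 40.28
tool_pos: [512.2, -92.0, 46.6]
tcp_rot: [-180.0, -0.0, -67.2]
ft_force: [-2.8, 0.1, 5.1]
finger_gap: 17.6
```

Request:
send_rows(dp=[[0, 0, 0], [0, 0, 0], [0, 0, 0], [0, 0, 0]], rot=[[0, 0, 0], [0, 0, 0], [0, 0, 0], [0, 0, 0]], jaw=60)

```text
time: 40.78
tool_pos: [512.2, -91.9, 45.9]
tcp_rot: [-180.0, 0.0, -67.2]
ft_force: [0.1, 0.0, 0.8]
finger_gap: 59.9
```

Request:
send_rows(dp=[[0, 0, 15], [0, 0, 50], [-7, 0, 95], [-14, 0, 140], [-20, 0, 180]], rot=[[0, 0, 0], [0, 0, 0], [0, 0, 0], [0, 0, 0], [0, 0, 0]])

```text
time: 41.4
tool_pos: [492.2, -92.0, 229.1]
tcp_rot: [-179.9, -0.1, -67.2]
ft_force: [0.8, -0.2, -0.3]
finger_gap: 60.3
```

Request:
send_rows(dp=[[0, 0, 0], [0, 0, 0], [0, 0, 0], [0, 0, 0], [0, 0, 0]], rot=[[0, 0, 0], [0, 0, 0], [0, 0, 0], [0, 0, 0], [0, 0, 0]])

```text
time: 42.02
tool_pos: [491.8, -91.8, 225.2]
tcp_rot: [179.9, 0.0, -67.2]
ft_force: [0.3, 0.4, 0.1]
finger_gap: 60.3
```

```bash
python3 -W ignore -c "
from h import *
from bench import vision
d=wrist('w16');nestgrip(d,d['T'],(512,-92))
d=vision.snapshot('side');cv2.imwrite('pics/side1.png',cv2.resize(d['pixels'][:,:,::-1],(800,600)))
"
```

```text
42.02 [491.8 -91.8 225.2] [ 1.7994e+02  5.0000e-02 -6.7210e+01] [-16.4  -7.5 102.3  -0.   85.2  50.8] [0.3 0.4 0.1] 60.3045847463299
bars (array([510.8, -94. ]), array([125.4,  65.8]), 23.07) 1861
plate w/o tabs (array([512. , -92.1]), array([131. ,  72.2]), 22.79) 4760
grip (array([512.6, -92.2]), array([57.3, 18.3]), 22.74) [513.1 -91.4  56.8]
block (array([512.3, -92. ]), array([107.,  32.]), 22.67)
```

View pics/w16.png

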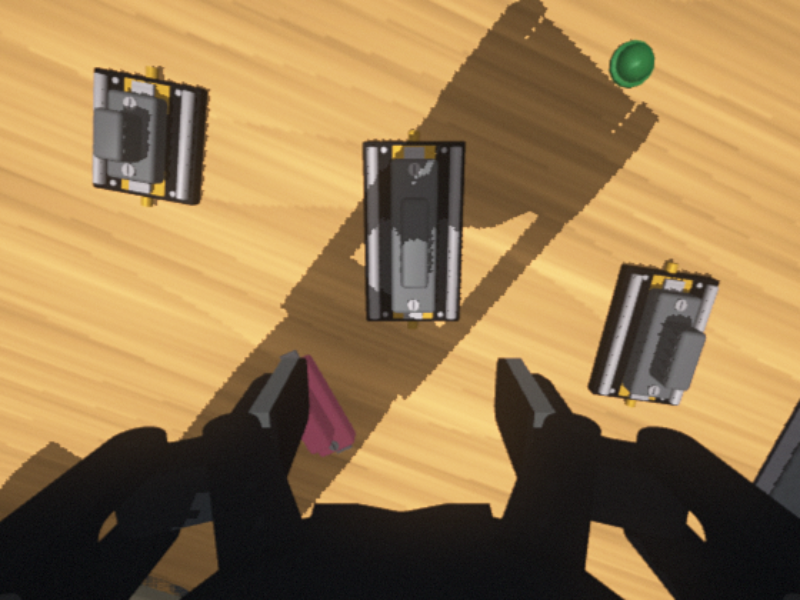

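View pics/side1.png

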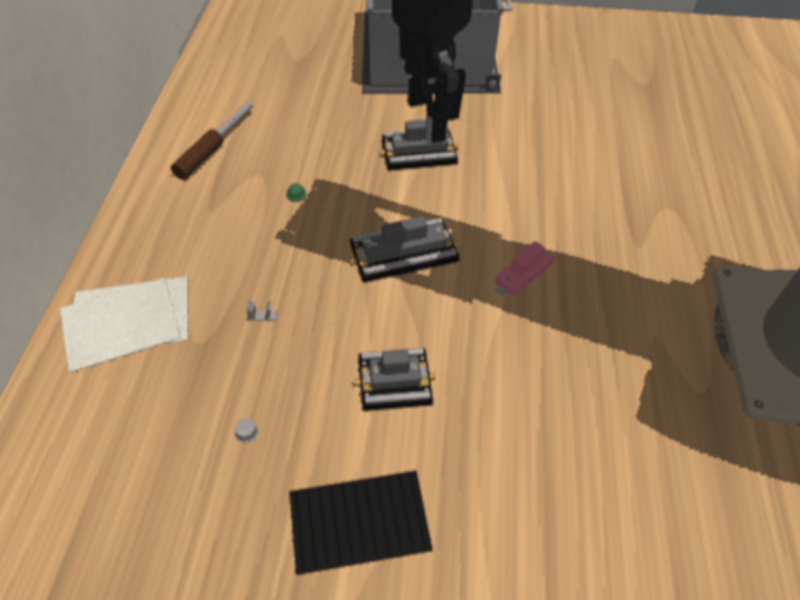

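All three carriers lie on their own nests, the mat is empty, and the bystanders are at the same pixels as before. The arm is clear, so I hand in.

```bash
python3 -c "
from bench import job
print(job.hand_in())"
```

```text
the job is handed in; nothing more can be done
None
```

All three fuse carriers are on the nests of their own length, and the job was handed in at about 42 s of the 99 s allowed. I parked the long carrier on the mat, then moved short to the short nest, middle to the middle nest, and long from the mat to the long nest. Each was lowered until a light contact of about 2 to 5 N showed, then released.

The last wrist-camera checks compared each carrier with its nest:

| Carrier | Off centre | Off square |
|---|---|---|
| Short | about 0.5 mm | about 0.1° |
| Middle | about 0.5 mm | about 0.1° |
| Long | about 0.3 mm | about 0.1° |

All three grip tops measured 56.8 mm above the bench, close to the 56 mm expected for a carrier flat on its plate. The camera reads the bare bench about 1 mm high.

The final side view shows the mat empty, with the end cap, spring clip, lens and pink look-alike at the same pixels as at the start. No check failed. The only disagreement was the yaw fitted to the guide bars alone, which was up to 1° off the plate's yaw, so I used the plate.

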